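# Draw a parts tray out from under a shelf riser with a pull hook

## Task

Take the pull hook from its rubber mat, reach it under the front edge of the low steel riser, feel gently for the flat ring on the front of the parts tray hidden beneath, lower the hook's tip right down through it and draw the tray out as far as it will go. Then unhook it and stand the hook back on its mat and let go. Only the hook, never the gripper, may touch the riser and the tray, without pushing or yanking hard, and everything else stays where it is.

Things in the scene. Friction and masses are not known exactly. Their poses are not given: they have to be found in the camera images.
- hook: Pull hook, 0.32 kg, standing upright by itself. Wooden handle 30 (hook's x) by 36 (y), top 95 mm up, on a steel foot 44 x 46 x 8 mm; a 10 mm round rod leaves the handle along +x, its axis 38 mm up, and ends in a bent-down tip. Origin: centre of the foot's underside, z up. Best held across the 30 mm (fingers closing along the hook's x), above the rod, 75 mm up.
- hook_tip (a point): Lower end of the hook's tip: at 160 mm along the hook's +x from its origin the rod is bent straight down, 10 mm round, its end level with the foot's underside. Axes as the hook's.
- mat: Black rubber mat 270 (x) x 200 (y) x 3 mm, fixed; the hook starts on it beside a spanner, its foot about 80 mm towards -x and 35 mm towards -y of the centre, pointing along the mat's +x. Origin: centre of its underside, on the table; z up.
- riser: Low grey steel shelf riser, fixed, 300 deep x 330 wide x 110 mm tall, open only in front, a tray of bearings inside, goods on top. Origin: on the table under the middle of its front edge; x points inward, y across, z up. Free height 90 mm under the front lip, 98 mm behind it; inner walls at y = +/-159 mm. Force rules on the riser include tray and ring.
- riser_edge (a point): Middle of the lip's lower edge, 90 mm above the riser's origin; axes as the riser's. Hidden behind it is the tray's flat level pull ring: hole 26 mm, outside 42 mm, bar 8 mm, 18 to 26 mm above the table, free below. Its centre is at riser x = 75 mm minus the tray's travel and at an unknown y from -50 to +50 mm: find it by feel. It does not give sideways.
- tray (a joint): Tray's travel out of the riser in m, along the riser's -x: 0 fully in, 0.16 at its stop (ring then 85 mm in front of the edge, in the open); starts 0 to 0.02. Friction 5 N plus 30 N per m/s; stays put. The 190 mm wide tray front is 45 mm behind the ring's centre, joined by an 8 mm sprung bar, which a pull draws out 0.7 mm per N, 12 mm at most; else the space in front of the tray is empty.
- spanner: Steel spanner, about 160 mm long, lying on the mat beside the hook; not part of the job.
- carton: Carton 130 x 150 x 85 mm on top of the riser, some 145 mm behind its front edge; origin under its centre.
- filter: White filter can, 72 mm across, 100 mm tall, on top of the riser; origin under its centre.
- bearing: Steel bearing ring 72 mm across, 22 mm high, lying on the table; origin under its centre.
- bin: Black open bin 100 x 140 x 70 mm on the table; origin under its centre.
- pulley: Dark steel pulley 72 mm across, 36 mm high, on the table to the robot's right; origin under its centre.
- seal_box: Small carton 70 x 100 x 45 mm on the table to the robot's right; origin under its centre.
There are look-alikes about, which are no part of the job. There is more than one size of the hook; the job needs the larger.

How it is judged:
On the way, in this order (a step that is already met when the one before it is completed fails the run):
1. the hook's tip is under the riser's front edge, at least 35 mm in, the tray not yet drawn out (x of hook_tip in the frame of riser above 0.035 m and z of hook_tip in the frame of riser below 0.09 m and value of joint tray below 0.04 m), for 0.1 s.
2. the tray is on its way out (60 to 140 mm) with the hook's tip down through the ring, lower than the ring's underside (value of joint tray between 0.06 and 0.14 m and z of hook_tip in the frame of riser below 0.018 m and x of hook_tip in the frame of riser above -0.09 m), for 0.1 s.
3. the tray is drawn out to within 12 mm of its stop (value of joint tray above 0.148 m), for 0.2 s.
At the end, for the whole second after the job is handed in: The tray is within 12 mm of fully out (travel over 0.148 m), and the hook stands upright (within about 7 degrees) at rest with its foot's centre on the mat, touching neither riser nor tray (value of joint tray above 0.148 m and angle between hook's own z axis and vertical below 0.12 rad and z of hook in the frame of mat between 0 and 0.009 m and x of hook in the frame of mat between -0.135 and 0.135 m and y of hook in the frame of mat between -0.1 and 0.1 m and contact force between hook and riser below 0.3 N and linear speed of hook below 0.02 m/s).
It fails at once if the hook pressed or pulled on the riser or tray with more than 25 N (contact force between hook and riser above 25 N).
It fails at once if the fingers or arm touched the riser or tray (over 2 N) (contact force between any of the fingers, the arm and riser above 2 N).
It fails at once if a bystander was moved more than 30 mm (distance of any of spanner, carton, filter, bearing, bin, pulley, seal_box from where it was at the start of the episode above 0.03 m).
It also fails if it takes over 54 s, if anything falls off the work surface, if the arm or the gripper's body presses on something with over 40 N, if the wrist force passes 120 N, or if a joint passes its speed limit or range.

## Robot

A 6-joint arm with a two-finger parallel gripper is mounted at the origin on the work surface. World frame = base frame: x ahead of the robot, y to its left, z up, the work surface at z = 0. Lengths are in m, angles in rad, forces in N, time in s.
With the tool pointing down it reaches from about 0.375 to 0.9 m from the base axis. Payload 3.1 kg.
Tool frame: the origin (TCP) lies between the finger pads; the fingertips stand manip.finger_overhang ahead of it and the grasp point (between the pads) lies 5 mm behind it (manip.finger_overhang is the distance from the TCP to the fingertips, in m); z points along the fingers, y is the line along which they close (so a half turn about z gives the same grasp; the last joint's range is limited). The gripper opens to 85 mm and grips with 20 to 120 N. Pads are 22 mm wide; open, the fingers measure 114 mm over their backs; the gripper's body (76 mm by 85 mm) begins 54 mm behind the grasp point. The pads swing forward as they close: fully open they stand 13 mm farther back than shut.
Start: joints at [-1.484, 0.527, 1.433, -0, 1.181, -0.178], TCP at [0.164, -0.603, 0.245] pointing down, gripper open.
Joint ranges: [-3.08, 3.08], [-0.75, 2.2], [0.22, 2.44], [-1.43, 4.57], [0, 2.65], [-2.85, 2.85]. Speed limits (rad/s): [2.79, 2.79, 3.14, 3.14, 3.14, 3.14].

## Interface

Orientations are given as a unit quaternion [x, y, z, w].
In Python, from station import manip gives the robot as it stands.
- The arm moves only by the tool drive_tool, never from a script. Its argument "plan" is a list of rows, each a list of 7 numbers: the shift along the tool's x, y, z in m, then the turn, a rotation vector about the tool's x, y, z in degrees, then the opening, from -1 (shut) to 1 (fully open). In form: [[x, y, z, wx, wy, wz, gripper], ...]. A call has 1 to 10 rows; each row shifts and turns the commanded pose from where the row before left it, along the tool's axes as they then stand; what a row does not reach is not made up. A row lasts 1/10 s, in which the tool goes at most 50 mm and 8.59 degrees, less where a joint would pass 70% of its speed; a pose out of reach is approached as far as the arm can. A call is refused whole if a number of a shift passes 0.05 or a number of a turn 8.59, either way. A call with a gripper value outside its range is refused whole. The fingers move at their own pace and stop on an object; "newtons" is the grip in N (left out, the last holds). Time passes only in rows, so rows that do not move let the fingers close. It gives the time, the measured TCP pose, the force, the opening and the grip force at its end, in the units of the state.
- manip.sense(): the state, without advancing time (a new reading comes with each control period).
- manip.snapshot(name): name is "side" or "top"; returns a dict with "image" (480x640x3 uint8, red, green, blue), "z_map" (480x640 float32, m along the optical axis (not along the pixel's ray), 0 where there is no reading), "fov_y" (degrees; the focal length in pixels is half the picture's height over the tangent of half this angle, whatever the lens; pixels are square), "cx", "cy" (the principal point, pixels), "k1" (the pictures are not rectified: a ray, as slopes to the right and down, at radius r is drawn at 1 + k1 r^2 times it, then the intrinsics apply), "extrinsics" (4x4, takes a point from camera to world coordinates). Camera axes: x right, y up, looking along -z (the intrinsics and any distortion apply to the point x, -y, -z); pixel columns grow to the right and rows downward; lengths in m; the calibration is good to about 2 mm. A picture is of the moment at which its call begins.
- manip.sign_off(): hands the job in; it is judged then, once.
The state is a dict: "t": time; "q": joint angles; "qd": joint speeds; "tau": joint torques, N m; "tcp_pos": TCP position; "tool_rot": TCP orientation; "force": force on the tool from outside, world axes, zero at the start; "ft_torque": the same for the moment, N m; "finger_gap": opening from 0.0 (shut) to 1.0 (fully open); "gripper_force": force on a finger pad.
Only numpy, scipy, OpenCV 4.12 (cv2) and the standard library are available. Lean on these libraries where they do the work, as an engineer would, in place of code of your own. Each camera call takes 0.05 s, during which the arm holds its last target. There are 200 camera calls.

## Working session

There is one attempt and no reset: what is moved stays moved. The work goes in short steps, Python scripts to look and compute and a tool call to move; the robot and the scene stay as the last step left them, time stands still between calls to the robot, and variables do not carry over. Pictures are saved under pics/ and viewed, at most 10 in all, crops included, and the job is handed in when it is done.

Besides the shell and the picture viewer there is one more tool, called after "Call:" as name([rows], argument=value, ...), one row to a line, values as JSON. drive_tool: Moves the arm, as the interface text tells. Its arguments: {"type":"object","properties":{"plan":{"type":"array"},"newtons":{"type":"number"}},"required":["plan"]}

```bash
ls; mkdir -p pics; cat > h.py <<'E'
import numpy as np, cv2
from station import manip
def cam(n):
    s=manip.snapshot(n); return s
def K(s):
    f=240/np.tan(np.radians(s["fov_y"])/2); return f
def rays(s,px):
    px=np.atleast_2d(np.array(px,float)); f=K(s)
    d=np.c_[(px[:,0]-s["cx"])/f,(px[:,1]-s["cy"])/f]; u=d.copy()
    for _ in range(20): u=d/(1+s["k1"]*(u**2).sum(1,keepdims=True))
    return u
def on_z(s,px,z):
    u=rays(s,px); E=np.array(s["extrinsics"]); v=np.c_[u[:,0],-u[:,1],-np.ones(len(u))]@E[:3,:3].T
    return E[:3,3]+v*((z-E[2,3])/v[:,2])[:,None]
def cloud(s):
    yy,xx=np.mgrid[0:480,0:640]; u=rays(s,np.c_[xx.ravel(),yy.ravel()]); z=s["z_map"].ravel()[:,None]
    E=np.array(s["extrinsics"]); p=np.c_[u[:,0],-u[:,1],-np.ones(len(u))]*z
    P=p@E[:3,:3].T+E[:3,3]; P[z[:,0]==0]=np.nan
    return P.reshape(480,640,3)
E
python3 - <<'E'
from h import *
for n in("top","side"):
    s=cam(n); cv2.imwrite(f"pics/{n}0.png",s["image"][:,:,::-1]); np.savez(f"{n}0.npz",**s)
    print(n,s["fov_y"],s["k1"],s["cx"],s["cy"],np.round(s["extrinsics"],3).tolist())
print(manip.sense(),manip.finger_overhang)
E
```

```text
pics
top 48.55912287651961 -0.04695661097221013 314.33164674598123 256.92458785374447 [[-0.014, 0.995, -0.098, 0.383], [-1.0, -0.015, -0.008, -0.039], [-0.009, 0.098, 0.995, 1.306], [0.0, 0.0, 0.0, 1.0]]
side 42.85154037393801 -0.09398619505044076 327.12086470974424 240.65311453898585 [[-0.949, 0.232, -0.216, 0.168], [-0.316, -0.659, 0.682, 1.133], [0.016, 0.716, 0.698, 1.291], [0.0, 0.0, 0.0, 1.0]]
{'t': 0.1, 'q': array([-1.48452122e+00,  5.28388329e-01,  1.43374571e+00, -1.75506682e-05,
        1.18140616e+00, -1.78479967e-01]), 'qd': array([-0.00037611, -0.00124296, -0.00186057, -0.00027162, -0.000449  ,
       -0.00023123]), 'tau': array([ 3.02915569e-04, -4.43304420e+01, -1.78587019e+01, -1.53758633e-04,
        3.89072535e-03,  8.10548727e-06]), 'tcp_pos': array([ 0.16352872, -0.60260206,  0.2444312 ]), 'tool_rot': array([ 9.91249970e-01,  1.31994499e-01,  3.67709168e-05, -9.73113797e-04]), 'force': array([-0.18263946,  0.00506929,  0.3192765 ]), 'ft_torque': array([0.0206744 , 0.01234847, 0.01266783]), 'gripper_force': 0.0, 'finger_gap': 1.0034783218741241} 0.014
```

View pics/top0.png

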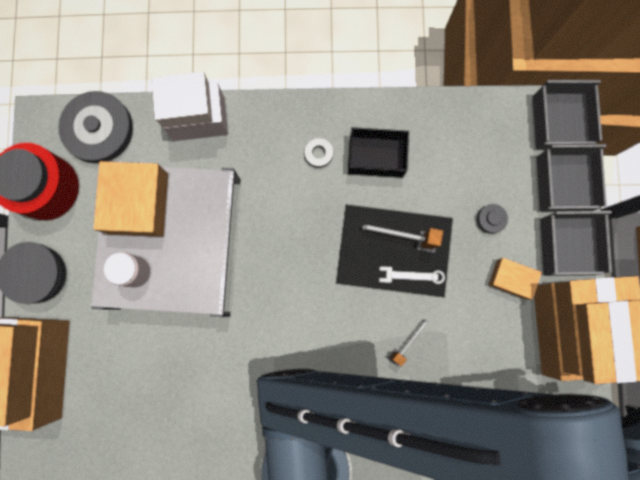

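View pics/side0.png

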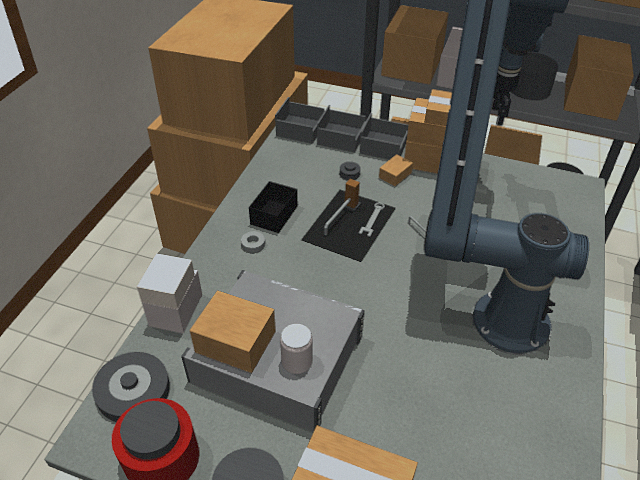

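Top view: the riser is at left (93–238, 165–315) and its open front faces right. The mat is at (337–452, 205–297) with the spanner on it at (410,275). Two hooks are visible:
- **On the mat:** handle at (434,238), tip at (366,228).
- **On bare table:** a smaller one at (399,357)–(424,322).

The one on the mat, beside the spanner and larger, fits the description. I'll measure both and confirm with a crop.

```bash
cat > m.py <<'E'
from h import *
s=dict(np.load("top0.npz")); P=cloud(s); im=s["image"]; hsv=cv2.cvtColor(im,cv2.COLOR_RGB2HSV)
def box(r): return (slice(r[1],r[3]),slice(r[0],r[2]))
# mat
m=np.zeros((480,640),np.uint8); b=box((325,195,465,305)); m[b]=(im[b].max(2)<45)*255
m=cv2.morphologyEx(m,cv2.MORPH_CLOSE,np.ones((15,15)))
c=max(cv2.findContours(m,0,2)[0],key=cv2.contourArea); w=on_z(s,c[:,0],.003)[:,:2].astype(np.float32)
print("mat",cv2.minAreaRect(w*1000))
# handles: orange
def orange(r):
    m=np.zeros((480,640),np.uint8); b=box(r); h=hsv[b]; m[b]=((h[...,0]<25)&(h[...,1]>110)&(h[...,2]>80)); return m>0
for nm,r in(("big",(415,220,455,255)),("small",(380,340,415,372))):
    o=orange(r); p=P[o]; zt=np.nanpercentile(p[:,2],80); t=o&(P[...,2]>zt-.012)
    q=P[t]; ys,xs=np.nonzero(t); print(nm,"top z",zt,"n",t.sum(),"xy mean",np.nanmean(q,0),
      "rect",cv2.minAreaRect(on_z(s,np.c_[xs,ys],zt)[:,:2].astype(np.float32)*1000))
# rod
for nm,r,z in(("big",(355,220,425,250),.046),("small",(402,315,430,355),.03)):
    b=box(r); g=np.zeros((480,640),bool); g[b]=(hsv[b][...,2]>(90 if nm=="big" else 175))&(hsv[b][...,1]<60)
    n,l,st,_=cv2.connectedComponentsWithStats(g.astype(np.uint8)); k=1+st[1:,4].argmax(); ys,xs=np.nonzero(l==k)
    q=on_z(s,np.c_[xs,ys],z)[:,:2]; d=cv2.fitLine(q.astype(np.float32),2,0,.01,.01).ravel()
    pr=(q-d[2:])@d[:2]; print(nm,"line",d,"yaw",np.degrees(np.arctan2(d[1],d[0])),"ends",d[2:]+d[:2]*pr.min(),d[2:]+d[:2]*pr.max(),"depth z",np.nanmedian(P[l==k][:,2]))
# riser top
X=P[box((85,150,250,330))].reshape(-1,3); X=X[(X[:,2]>.100)&(X[:,2]<.118)]
print("riser z",np.median(X[:,2]),cv2.minAreaRect(X[:,:2].astype(np.float32)*1000),len(X))
m=np.zeros((480,640),np.uint8); b=box((85,150,250,330)); zz=P[b][...,2]; m[b]=(zz>.1)&(zz<.118)
fr=[]
for y in range(180,305,3):
    xs=np.nonzero(m[y])[0]
    if len(xs): fr.append((xs.max()+.5,y))
w=on_z(s,fr,.11)[:,:2]; d=cv2.fitLine(w.astype(np.float32),cv2.DIST_HUBER,0,.01,.01).ravel(); print("front line",d,"yaw",np.degrees(np.arctan2(d[1],d[0])),w[[0,-1]], "res", np.abs((w-d[2:])@[-d[1],d[0]]).max())
side=[]
for x in range(175,225,4):
    ys=np.nonzero(m[:,x])[0]
    if len(ys): side.append(((x,ys.min()-.5),(x,ys.max()+.5)))
side=np.array(side); print("sides",on_z(s,side[:,0],.11)[[0,-1]],on_z(s,side[:,1],.11)[[0,-1]])
big=cv2.resize(im[195:380,330:470],None,fx=4,fy=3.2,interpolation=cv2.INTER_CUBIC); cv2.imwrite("pics/crop1.png",big[:,:,::-1])
E
python3 m.py
```

```text
mat ((525.78857421875, -225.8162078857422), (257.8415222167969, 186.66183471679688), 81.6065673828125)
big top z 0.09903611179223878 n 203 xy mean [ 0.54563111 -0.30519287  0.09688414] rect ((545.5882568359375, -304.796875), (29.639251708984375, 37.30190658569336), 77.76484680175781)
small top z 0.06773975130048471 n 91 xy mean [ 0.26621878 -0.22143721  0.06576896] rect ((266.4360656738281, -221.14645385742188), (24.638805389404297, 18.83033561706543), 52.2982292175293)
big line [ 0.2138313   0.9768706   0.56436086 -0.21905775] yaw 77.65302 ends [ 0.54837777 -0.29207517] [ 0.5803003  -0.14623975] depth z 0.04328534822688135
small line [ 0.71205705 -0.70212156  0.3399615  -0.26294792] yaw -44.597466 ends [ 0.29338575 -0.21702205] [ 0.37184484 -0.29438638] depth z 0.0006075832749761201
riser z 0.10947020802726481 ((550.6383056640625, 316.6367492675781), (302.18017578125, 344.0457763671875), 85.5049819946289) 12946
front line [ 0.9971157  -0.07589679  0.54439026  0.16509515] yaw -4.3527513 [[0.68144852 0.15379556]
 [0.39992751 0.17590588]] res 0.0015959113085645728
sides [[0.71357232 0.28982    0.11      ]
 [0.71136291 0.17820894 0.11      ]] [[0.38443107 0.28556667 0.11      ]
 [0.37645243 0.17699834 0.11      ]]
```

View pics/crop1.png

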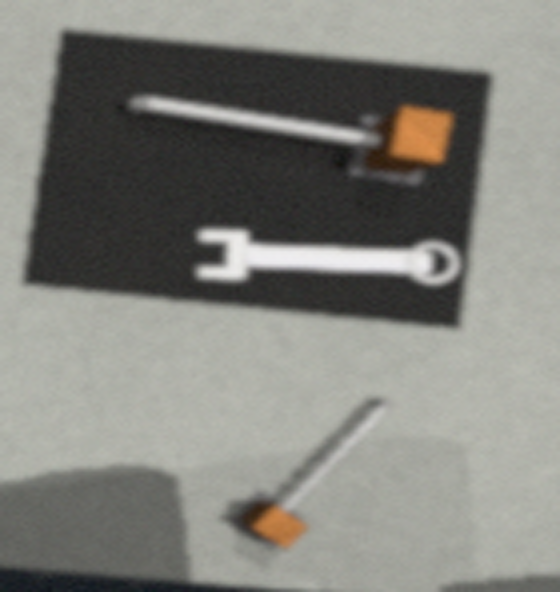

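The crop confirms it. The larger hook lies on the mat beside the spanner: handle 30×37 mm, top 96 mm above the mat, tip at crop (135,103). The table hook is 68 mm tall, so it's the decoy. I'm turning the tool and moving above the big hook.

Call:
drive_tool([
  [0,0,0,0,0,6.9,1],
  [0,0,0,0,0,6.9,1],
  [0,0,0,0,0,6.9,1],
  [0,0,0,0,0,6.8,1],
  [0.026,-0.031,0,0,0,0,1],
  [0.026,-0.031,0,0,0,0,1],
  [0.026,-0.031,0,0,0,0,1],
  [0.026,-0.031,0,0,0,0,1],
  [0.026,-0.031,0,0,0,0,1],
  [0.026,-0.031,0,0,0,0,1],
])

```text
t: 1.1
tcp_pos: [0.3567, -0.4534, 0.2449]
tool_rot: [0.994, -0.107, -0.0, -0.0]
force: [0.7, 0.7, -0.6]
finger_gap: 1.004
gripper_force: 0.0
```

Call:
drive_tool([
  [0.026,-0.031,0,0,0,0,1],
  [0.026,-0.031,0,0,0,0,1],
  [0.026,-0.031,0,0,0,0,1],
  [0.026,-0.031,0,0,0,0,1],
  [0.026,-0.031,0,0,0,0,1],
  [0.023,-0.031,0.04,0,0,0,1],
  [0,0,0.02,0,0,0,1],
  [0,0,0,0,0,0,1],
])

```text
t: 1.9
tcp_pos: [0.5406, -0.3055, 0.1856]
tool_rot: [0.994, -0.106, -0.004, -0.002]
force: [-0.5, 1.3, -0.7]
finger_gap: 1.0
gripper_force: 0.0
```

```bash
cat > d.py <<'E'
import sys
from h import *
from scipy.spatial.transform import Rotation as R
# usage: d.py x y z yawx(deg of tool x); prints tool-frame delta
a=list(map(float,sys.argv[1:])); s=manip.sense(); r=R.from_quat(s["tool_rot"])
x,y,z=a[:3]; T=R.from_matrix(np.c_[[np.cos(np.radians(a[3])),np.sin(np.radians(a[3])),0],[np.sin(np.radians(a[3])),-np.cos(np.radians(a[3])),0],[0,0,-1]])
X=r.apply([1,0,0]); print("t",s["t"],"tcp",s["tcp_pos"].round(4),"yaw",np.degrees(np.arctan2(X[1],X[0])).round(2),"force",s["force"].round(2),"gap",round(s["finger_gap"],3),"gf",s["gripper_force"])
print("shift tool (mm)",(r.inv().apply(np.array([x,y,z])-s["tcp_pos"])*1000).round(1),"turn deg",np.degrees((r.inv()*T).as_rotvec()).round(2))
E
python3 d.py .5455 -.305 .073 -12.3
```

```text
t 1.9 tcp [ 0.5406 -0.3055  0.1856] yaw -12.19 force [-0.54  1.28 -0.71] gap 1.0 gf 0.0
shift tool (mm) [  5.6  -1.1 112.5] turn deg [-0.21  0.44  0.11]
```

Call:
drive_tool([
  [0.0055,-0.001,0,0,0,0,1],
  [0,0,0.025,0,0,0,1],
  [0,0,0.025,0,0,0,1],
  [0,0,0.025,0,0,0,1],
  [0,0,0.02,0,0,0,1],
  [0,0,0.012,0,0,0,1],
  [0,0,0.005,0,0,0,1],
  [0,0,0,0,0,0,1],
])

```text
t: 2.7
tcp_pos: [0.5478, -0.3092, 0.0777]
tool_rot: [0.994, -0.108, 0.0, 0.0]
force: [0.3, 0.7, -0.2]
finger_gap: 1.0
gripper_force: 0.0
```

```bash
python3 d.py .5455 -.305 .073 -12.3
```

```text
t 2.7 tcp [ 0.5478 -0.3092  0.0777] yaw -12.37 force [ 0.3   0.69 -0.2 ] gap 1.0 gf 0.0
shift tool (mm) [-3.1 -3.7  4.7] turn deg [ 0.02 -0.04 -0.07]
```

Call:
drive_tool([
  [-0.003,-0.0037,0.004,0,0,0,1],
  [0,0,0,0,0,0,1],
  [0,0,0,0,0,0,-1],
  [0,0,0,0,0,0,-1],
  [0,0,0,0,0,0,-1],
  [0,0,0,0,0,0,-1],
  [0,0,0,0,0,0,-1],
  [0,0,0,0,0,0,-1],
  [0,0,0,0,0,0,-1],
  [0,0,0,0,0,0,-1],
], newtons=100)

```text
t: 3.7
tcp_pos: [0.546, -0.3049, 0.0739]
tool_rot: [0.994, -0.107, 0.001, 0.001]
force: [0.0, -2.7, 4.6]
finger_gap: 0.34
gripper_force: 99.4
```

```bash
python3 d.py .5455 -.305 .073 -12.3
```

```text
t 3.7 tcp [ 0.546  -0.3049  0.0739] yaw -12.33 force [ 0.   -2.71  4.59] gap 0.34 gf 99.40455079078674
shift tool (mm) [-0.4  0.2  0.9] turn deg [ 0.06 -0.09 -0.03]
```

Call:
drive_tool([
  [0,0,-0.01,0,0,0,-1],
  [0,0,-0.015,0,0,0,-1],
  [0,0,-0.006,0,0,-4,-1],
  [0,0,0,0,0,-4,-1],
  [-0.0049,-0.036,0,0,0,0,-1],
  [-0.0049,-0.036,0,0,0,0,-1],
  [-0.0049,-0.036,0,0,0,0,-1],
  [-0.0049,-0.036,0,0,0,0,-1],
  [-0.0049,-0.036,0,0,0,0,-1],
  [-0.0049,-0.036,0,0,0,0,-1],
])

```text
t: 4.7
tcp_pos: [0.5318, -0.0849, 0.1048]
tool_rot: [0.999, -0.038, -0.0, -0.0]
force: [-0.1, 0.5, -2.7]
finger_gap: 0.341
gripper_force: 99.7
```

Call:
drive_tool([
  [-0.0049,-0.036,0,0,0,0,-1],
  [-0.0049,-0.036,0,0,0,0,-1],
  [0,0,0,0,0,0,-1],
  [0,0,0,0,0,0,-1],
])

```text
t: 5.1
tcp_pos: [0.5277, -0.013, 0.1048]
tool_rot: [0.999, -0.036, -0.0, 0.0]
force: [0.0, -0.5, -2.6]
finger_gap: 0.341
gripper_force: 100.1
```

```bash
python3 d.py .529 -.0145 .103 -4.4; python3 - <<'E'
from h import *
a=[]
for n in("top","side"):
    s=cam(n); np.savez(f"{n}1.npz",**s); im=s["image"]
    a.append(im[120:420,150:450] if n=="top" else im[150:450,180:480])
cv2.imwrite("pics/v1.png",cv2.resize(np.hstack(a),None,fx=1.33,fy=1.33)[:,:,::-1])
E
```

```text
t 5.1 tcp [ 0.5277 -0.013   0.1048] yaw -4.18 force [ 0.03 -0.47 -2.58] gap 0.341 gf 100.05818009376526
shift tool (mm) [1.4 1.4 1.8] turn deg [0.01 0.02 0.22]
```

View pics/v1.png

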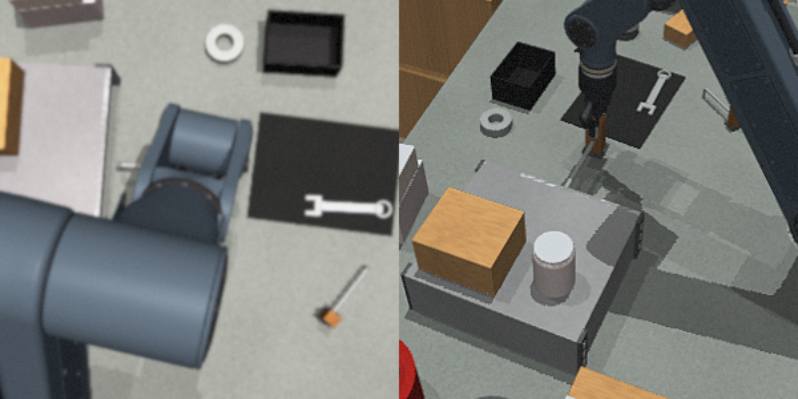

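The left half shows the hook held, with its rod end at crop (118,167), just in front of the riser edge. The right half shows the rod pointing at the riser. I'll measure the tip in the top view.

```bash
python3 - <<'E'
from h import *
s=dict(np.load("top1.npz")); im=s["image"]; hsv=cv2.cvtColor(im,cv2.COLOR_RGB2HSV); P=cloud(s)
b=(slice(235,257),slice(230,262))
print(im[b][4:18,:,1])
print((P[b][4:18,:,2]*1000).round()[:, ::2])
for z in(.072,.077): print(on_z(s,[(238.5,245.5),(252,246.5)],z))
# tip predicted
a=np.radians(85.8); print("pred",np.array([.5277,-.013])+.165*np.array([np.cos(a),np.sin(a)]))
E
```

```text
[[137 147 151 153 157 167 171 175 177 179 180 179 184 179 178 178 179 176
  178 177 178 171 154 130 119 115 116 114 102  99  99  98]
 [142 154 151 154 160 166 169 169 172 175 176 178 179 176 174 175 174 173
  176 178 179 167 144 123 116 115 112 105 100  98 100  99]
 [143 151 153 158 163 170 168 169 172 164 165 169 178 172 174 172 173 173
  169 175 175 164 143 123 119 112 109 104  99  97  97  97]
 [143 155 155 159 167 171 171 169 165 156 159 176 187 190 183 185 184 184
  182 185 182 169 142 128 121 119 107 101  98  99  98  98]
 [142 150 155 156 166 173 172 164 159 156 166 184 202 206 208 203 201 197
  201 200 196 177 151 134 133 121 108  99  99  98  97  98]
 [144 149 152 156 168 173 168 159 150 148 153 176 190 199 200 201 199 198
  199 200 192 171 147 137 136 123 106  97  99  94 101  99]
 [144 149 149 154 165 172 165 151 131 127 129 142 153 161 168 167 171 173
  174 175 167 147 132 126 127 118 107 102 101 103  97 100]
 [145 149 154 160 164 169 157 139 124 113 106 110 112 119 126 131 134 139
  142 141 130 120 113 111 109 107 104 103 100 101 104 105]
 [147 152 155 158 166 170 162 144 12
[... 1428 characters left out ...]
.
  509. 513.]
 [ -2.  -1.   2.   1.  -3.   3.  -2.   6.   2.  -1.  -2.   3.   2. 514.
  511. 514.]
 [  1.  -0.  -0.   0.  -2.  -2.  -4.  -1.  -1.   2.   1.   1.  -1. 513.
  513. 516.]
 [ -4.   1.   1.   4.   3.  -1.  -1.   1.   4.   1.   1.   0.   2. 516.
  515. 515.]
 [ -5.   4.   4.   1.  -5.   4.  -5.   0.  -3.   3.   1.   0. 515. 517.
  517. 517.]
 [  2.  -0.   1.  -5.   2.  -2.  -5.  -1.  -3.   4.   2.   0. 517. 519.
  517. 517.]
 [  2.  -1.   1.  -2.   3.   1.  -1.  -4.  -4.  -0.   1.   2. 518. 516.
  520. 517.]]
[[0.5342008  0.14780049 0.072     ]
 [0.53136429 0.11612419 0.072     ]]
[[0.53358689 0.14704487 0.077     ]
 [0.53076188 0.11549692 0.077     ]]
pred [0.5397843  0.15155689]
```

Call:
drive_tool([
  [0.0035,-0.012,0,0,0,0.2,-1],
  [0,-0.016,0,0,0,0,-1],
  [0,-0.016,0,0,0,0,-1],
  [0,-0.016,0,0,0,0,-1],
  [0,-0.016,0,0,0,0,-1],
  [0,-0.008,0,0,0,0,-1],
  [0,0,0,0,0,0,-1],
  [0,0,0,0,0,0,-1],
])

```text
t: 6.0
tcp_pos: [0.5383, 0.069, 0.1043]
tool_rot: [0.999, -0.04, -0.0, 0.0]
force: [0.4, 0.1, -3.5]
finger_gap: 0.338
gripper_force: 100.2
```

Call:
drive_tool([
  [0,0,0.003,0,0,0,-1],
  [0,0,0.003,0,0,0,-1],
  [0,0,0.002,0,0,0,-1],
  [0,0,0.002,0,0,0,-1],
  [0,0,0.001,0,0,0,-1],
  [0,0,0,0,0,0,-1],
])

```text
t: 6.6
tcp_pos: [0.5381, 0.0693, 0.0931]
tool_rot: [0.999, -0.04, -0.0, -0.0]
force: [-0.1, -0.2, -3.1]
finger_gap: 0.34
gripper_force: 100.2
```

```bash
cat > r.py <<'E'
from h import *
from scipy.spatial.transform import Rotation as R
s=manip.sense(); r=R.from_quat(s["tool_rot"]); o=np.array([.543,.165,0]); a=np.radians(85.6)
ex=np.array([np.cos(a),np.sin(a),0]); ey=np.array([-np.sin(a),np.cos(a),0]); d=r.apply([0,-1,0])
t=s["tcp_pos"]+.16*d-[0,0,.0709]-o; f=s["force"]
print("t",round(s["t"],2),"tip riser mm",np.round([t@ex*1e3,t@ey*1e3,t[2]*1e3],1),"F riser",np.round([f@ex,f@ey,f[2]],2),"T",s["ft_torque"].round(3),"yawd",np.degrees(np.arctan2(d[1],d[0])).round(2))
E
python3 r.py
```

```text
t 6.6 tip riser mm [64.2 -2.8 22.2] F riser [-0.18  0.11 -3.06] T [-0.122 -0.013 -0.009] yawd 85.47
```

No contact on the first tap, so the tip is either inside the hole or clear of the ring. I'll lower below ring level and feel sideways.

Call:
drive_tool([
  [0,0,0.003,0,0,0,-1],
  [0,0,0.003,0,0,0,-1],
  [0,0,0.003,0,0,0,-1],
  [0,0,0.003,0,0,0,-1],
  [-0.002,0,0,0,0,0,-1],
  [-0.002,0,0,0,0,0,-1],
  [-0.002,0,0,0,0,0,-1],
  [-0.002,0,0,0,0,0,-1],
  [0,0,0,0,0,0,-1],
])

```text
t: 7.5
tcp_pos: [0.5297, 0.0701, 0.0814]
tool_rot: [0.999, -0.039, -0.0, -0.0]
force: [0.2, 0.4, -2.5]
finger_gap: 0.34
gripper_force: 100.2
```

```bash
python3 r.py
```

```text
t 7.5 tip riser mm [64.4  5.7 10.5] F riser [ 0.39 -0.14 -2.54] T [-0.096  0.016 -0.002] yawd 85.48
```

Call:
drive_tool([
  [-0.002,0,0,0,0,0,-1],
  [-0.002,0,0,0,0,0,-1],
  [-0.002,0,0,0,0,0,-1],
  [0,0,0,0,0,0,-1],
])

```text
t: 7.9
tcp_pos: [0.5236, 0.0705, 0.0813]
tool_rot: [0.999, -0.039, -0.0, -0.0]
force: [-0.2, 0.6, -2.3]
finger_gap: 0.338
gripper_force: 100.2
```

```bash
python3 r.py
```

```text
t 7.9 tip riser mm [64.3 11.7 10.4] F riser [ 0.6   0.2  -2.25] T [-0.093  0.077 -0.016] yawd 85.47
```

Call:
drive_tool([
  [-0.002,0,0,0,0,0,-1],
  [-0.002,0,0,0,0,0,-1],
  [-0.001,0,0,0,0,0,-1],
  [0,0,0,0,0,0,-1],
])

```text
t: 8.3
tcp_pos: [0.5189, 0.0709, 0.0813]
tool_rot: [0.999, -0.039, -0.0, -0.0]
force: [0.1, -1.1, -3.3]
finger_gap: 0.34
gripper_force: 100.2
```

```bash
python3 r.py
```

```text
t 8.3 tip riser mm [64.4 16.4 10.4] F riser [-1.11 -0.17 -3.26] T [-0.127 -0.035 -0.033] yawd 85.47
```

Call:
drive_tool([
  [-0.002,0,0,0,0,0,-1],
  [-0.002,0,0,0,0,0,-1],
  [-0.002,0,0,0,0,0,-1],
  [0,0,0,0,0,0,-1],
])

```text
t: 8.7
tcp_pos: [0.5126, 0.0714, 0.0813]
tool_rot: [0.999, -0.039, -0.0, -0.0]
force: [-0.6, 0.7, -3.4]
finger_gap: 0.34
gripper_force: 100.2
```

```bash
python3 r.py
```

```text
t 8.7 tip riser mm [64.4 22.8 10.4] F riser [ 0.67  0.69 -3.35] T [-0.129 -0.019 -0.032] yawd 85.47
```

Call:
drive_tool([
  [-0.002,0,0,0,0,0,-1],
  [-0.002,0,0,0,0,0,-1],
  [-0.002,0,0,0,0,0,-1],
  [0,0,0,0,0,0,-1],
])

```text
t: 9.1
tcp_pos: [0.5084, 0.0717, 0.0815]
tool_rot: [0.999, -0.04, 0.002, -0.0]
force: [2.5, -0.6, -3.5]
finger_gap: 0.337
gripper_force: 100.1
```

```bash
python3 r.py
```

```text
t 9.1 tip riser mm [64.3 26.7 10.7] F riser [-0.43 -2.5  -3.47] T [-0.31  -0.501 -0.396] yawd 85.39
```

Contact with the ring's side shows as Fy −2.5 N and a yaw moment. That puts the ring centre near y ≈ +50. Next I back off, go round to the front and feel along x.

Call:
drive_tool([
  [0.004,0,0,0,0,0,-1],
  [0,0.014,0,0,0,0,-1],
  [0,0.014,0,0,0,0,-1],
  [0,0.014,0,0,0,0,-1],
  [-0.013,0,0,0,0,0,-1],
  [-0.012,0,0,0,0,0,-1],
  [0,-0.004,0,0,0,0,-1],
  [0,-0.004,0,0,0,0,-1],
  [0,0,0,0,0,0,-1],
])

```text
t: 10.0
tcp_pos: [0.4845, 0.0401, 0.0815]
tool_rot: [0.999, -0.039, 0.001, 0.0]
force: [0.1, 0.3, -2.8]
finger_gap: 0.336
gripper_force: 100.3
```

```bash
python3 r.py
```

```text
t 10.0 tip riser mm [30.9 48.6 10.6] F riser [ 0.31 -0.11 -2.76] T [-0.158  0.01  -0.001] yawd 85.52
```

Call:
drive_tool([
  [0,-0.002,0,0,0,0,-1],
  [0,-0.002,0,0,0,0,-1],
  [0,-0.002,0,0,0,0,-1],
  [0,0,0,0,0,0,-1],
])

```text
t: 10.4
tcp_pos: [0.4842, 0.0459, 0.0813]
tool_rot: [0.999, -0.039, 0.0, -0.0]
force: [-0.1, 1.1, -2.7]
finger_gap: 0.344
gripper_force: 100.3
```

```bash
python3 r.py
```

```text
t 10.4 tip riser mm [36.8 49.2 10.4] F riser [ 1.1   0.17 -2.69] T [-0.172  0.014  0.007] yawd 85.5
```

Call:
drive_tool([
  [0,-0.002,0,0,0,0,-1],
  [0,-0.002,0,0,0,0,-1],
  [0,-0.002,0,0,0,0,-1],
  [0,0,0,0,0,0,-1],
])

```text
t: 10.8
tcp_pos: [0.4849, 0.051, 0.0815]
tool_rot: [0.999, -0.039, 0.0, 0.001]
force: [-0.3, -4.2, -2.3]
finger_gap: 0.339
gripper_force: 100.3
```

```bash
python3 r.py
```

```text
t 10.8 tip riser mm [41.8 48.9 10.4] F riser [-4.25 -0.02 -2.28] T [-1.047 -0.008 -0.025] yawd 85.52
```

Contact at x ≈ 41, pure −x, so the ring centre is near x ≈ 67, y ≈ 49. I'll back off, go up and over, then lower gently to just below the ring's top.

Call:
drive_tool([
  [0,0.004,0,0,0,0,-1],
  [0,0,-0.012,0,0,0,-1],
  [0,0,-0.012,0,0,0,-1],
  [-0.0005,-0.009,0,0,0,0,-1],
  [0,-0.01,0,0,0,0,-1],
  [0,-0.009,0,0,0,0,-1],
  [0,0,0.004,0,0,0,-1],
  [0,0,0.004,0,0,0,-1],
  [0,0,0.003,0,0,0,-1],
  [0,0,0,0,0,0,-1],
])

```text
t: 11.8
tcp_pos: [0.4854, 0.0754, 0.0935]
tool_rot: [0.999, -0.04, -0.001, -0.0]
force: [0.6, 0.3, -3.7]
finger_gap: 0.34
gripper_force: 100.3
```

```bash
python3 r.py
```

```text
t 11.8 tip riser mm [66.2 50.1 22.6] F riser [ 0.36 -0.55 -3.74] T [-0.065  0.036 -0.007] yawd 85.46
```

No contact at ring height, so the tip is in the hole. I lower through it and start pulling gently.

Call:
drive_tool([
  [0,0,0.004,0,0,0,-1],
  [0,0,0.004,0,0,0,-1],
  [0,0,0.004,0,0,0,-1],
  [0,0,0.004,0,0,0,-1],
  [0,0.004,0,0,0,0,-1],
  [0,0.004,0,0,0,0,-1],
  [0,0.004,0,0,0,0,-1],
  [0,0,0,0,0,0,-1],
])

```text
t: 12.6
tcp_pos: [0.4846, 0.0636, 0.0783]
tool_rot: [0.999, -0.04, -0.0, -0.0]
force: [0.4, 4.8, -3.8]
finger_gap: 0.336
gripper_force: 100.1
```

```bash
python3 r.py
```

```text
t 12.6 tip riser mm [54.5 49.9  7.5] F riser [ 4.81 -0.06 -3.75] T [0.596 0.042 0.055] yawd 85.4
```

Engaged, at 4.8 N. Drawing it out.

Call:
drive_tool([
  [0,0.003,0,0,0,0,-1],
  [0,0.005,0,0,0,0,-1],
  [0,0.006,0,0,0,0,-1],
  [0,0.006,0,0,0,0,-1],
  [0,0.006,0,0,0,0,-1],
  [0,0.006,0,0,0,0,-1],
  [0,0.006,0,0,0,0,-1],
  [0,0.006,0,0,0,0,-1],
  [0,0.004,0,0,0,0,-1],
  [0,0.002,0,0,0,0,-1],
])

```text
t: 13.6
tcp_pos: [0.4808, 0.0141, 0.0783]
tool_rot: [0.999, -0.04, -0.0, -0.001]
force: [0.1, 6.0, -4.7]
finger_gap: 0.34
gripper_force: 100.0
```

```bash
python3 r.py
```

```text
t 13.6 tip riser mm [ 4.8 49.9  7.6] F riser [ 5.95  0.36 -4.69] T [ 0.729 -0.113 -0.008] yawd 85.41
```

Call:
drive_tool([
  [0,0.004,0,0,0,0,-1],
  [0,0.006,0,0,0,0,-1],
  [0,0.006,0,0,0,0,-1],
  [0,0.006,0,0,0,0,-1],
  [0,0.006,0,0,0,0,-1],
  [0,0.006,0,0,0,0,-1],
  [0,0.006,0,0,0,0,-1],
  [0,0.005,0,0,0,0,-1],
  [0,0.003,0,0,0,0,-1],
  [0,0.001,0,0,0,0,-1],
])

```text
t: 14.6
tcp_pos: [0.4769, -0.0347, 0.0784]
tool_rot: [0.999, -0.04, -0.0, -0.001]
force: [0.3, 6.2, -4.0]
finger_gap: 0.338
gripper_force: 100.1
```

```bash
python3 r.py
```

```text
t 14.6 tip riser mm [-44.2  50.    7.7] F riser [ 6.2   0.17 -4.03] T [ 0.77  -0.112 -0.022] yawd 85.39
```

Call:
drive_tool([
  [0,0.004,0,0,0,0,-1],
  [0,0.006,0,0,0,0,-1],
  [0,0.006,0,0,0,0,-1],
  [0,0.006,0,0,0,0,-1],
  [0,0.006,0,0,0,0,-1],
  [0,0.005,0,0,0,0,-1],
  [0,0.005,0,0,0,0,-1],
  [0,0.004,0,0,0,0,-1],
  [0,0.002,0,0,0,0,-1],
  [0,0,0,0,0,0,-1],
])

```text
t: 15.6
tcp_pos: [0.4734, -0.0785, 0.0784]
tool_rot: [0.999, -0.04, -0.0, -0.001]
force: [1.3, 5.5, -3.4]
finger_gap: 0.342
gripper_force: 100.2
```

```bash
python3 r.py
```

```text
t 15.6 tip riser mm [-88.2  50.1   7.7] F riser [ 5.57 -0.91 -3.45] T [ 0.9   -0.189 -0.068] yawd 85.39
```

Call:
drive_tool([
  [0,0.002,0,0,0,0,-1],
  [0,0.002,0,0,0,0,-1],
  [0,0.002,0,0,0,0,-1],
  [0,0.002,0,0,0,0,-1],
  [0,0,0,0,0,0,-1],
])

```text
t: 16.1
tcp_pos: [0.4728, -0.0862, 0.0784]
tool_rot: [0.999, -0.04, -0.0, -0.001]
force: [1.2, 5.9, -3.5]
finger_gap: 0.341
gripper_force: 100.2
```

```bash
python3 r.py
```

```text
t 16.1 tip riser mm [-95.8  50.1   7.7] F riser [ 5.99 -0.72 -3.55] T [ 1.107 -0.25  -0.151] yawd 85.38
```

Call:
drive_tool([
  [0,0.002,0,0,0,0,-1],
  [0,0.002,0,0,0,0,-1],
  [0,0,0,0,0,0,-1],
  [0,0,0,0,0,0,-1],
])

```text
t: 16.5
tcp_pos: [0.4722, -0.089, 0.0781]
tool_rot: [0.999, -0.041, -0.001, -0.002]
force: [2.8, 9.7, -4.9]
finger_gap: 0.338
gripper_force: 100.2
```

```bash
python3 r.py; python3 - <<'E'
from h import *
a=[]
for n in("top","side"):
    s=cam(n); np.savez(f"{n}2.npz",**s); im=s["image"]
    a.append(im[120:420,150:450] if n=="top" else cv2.resize(im[220:370,250:400],None,fx=2,fy=2))
cv2.imwrite("pics/v2.png",cv2.resize(np.hstack(a),None,fx=1.33,fy=1.33)[:,:,::-1])
E
```

```text
t 16.5 tip riser mm [-98.7  50.3   7.8] F riser [ 9.89 -2.08 -4.88] T [ 1.756 -0.521 -0.244] yawd 85.29
```

View pics/v2.png

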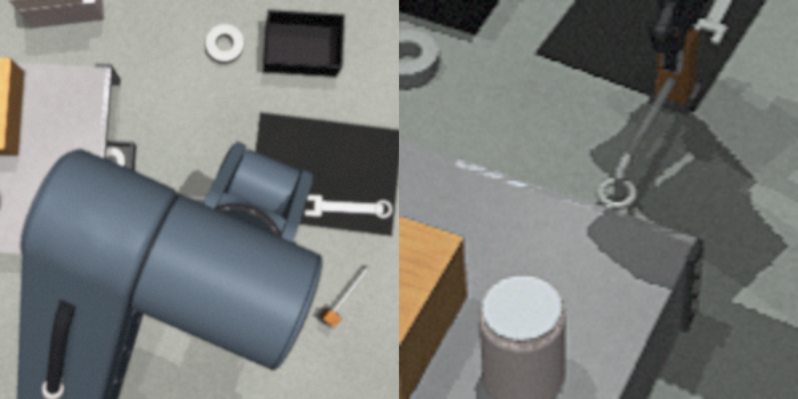

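Top view: the tray corner is out past the riser front at crop (122,155). Side view: the ring is at crop (617,192), in the open, with the rod's end in its front side. I'll compute the ring position to confirm the stop.

```bash
python3 - <<'E'
from h import *
a=np.radians(85.6); o=np.array([.543,.165]); M=np.array([[np.cos(a),np.sin(a)],[-np.sin(a),np.cos(a)]])
s=dict(np.load("side2.npz")); px=(250+(617-399)/2.66,220+192/2.66)
print("ring",(M@(on_z(s,[px],.026)[0,:2]-o)*1e3).round(1))
t=dict(np.load("top2.npz")); P=cloud(t)
for r in range(228,245,4):
    print(r,t["image"][r,228:258:2,1],(P[r,228:258:2,2]*1000).round())
print((M@(on_z(t,[(150+134/1.33,120+144/1.33)],.05)[0,:2]-o)*1e3).round(1))
E
```

```text
ring [-85.3  53.9]
228 [179  74  58  59  54  53  58  62  62  66  89  91 147 176 180] [108.  92.  21.  18.  22.  23.  23.  26.  28.  33.  32.  43.  15.  -2.
  -4.]
232 [163 149 182 207 221 195 139 105 100 102  96  68 120 177 178] [111.  38.  30.  34.  32.  27.   7.   9.  12.  12.  51.  40.   3.   2.
  -2.]
236 [152 157 165 180 213 228 228 188 115 101  96  69 138 179 181] [110.  28.  33.  34.  34.  32.  35.  33.  11.   7.  52.  34.   2.  -0.
  -3.]
240 [ 72  70  77  95 117 193 230 222 128 104  89  66 150 178 176] [765. 764.  nan  36.  34.  33.  33.  32.  23.  12.  46.  32.  -3.  -3.
   0.]
244 [ 84  80  75  71  70  88 130 152  98 101  89  65 151 177 181] [775. 774. 774. 771. 771. 768. 764. 760.  11.   8.  50.  30.   1.  -0.
  -1.]
[-40.4 -38.1]
```

Ring at −85 mm, tray front at about −40 mm and rising force: the tray is at its stop. I relax the hook to the hole's centre.

Call:
drive_tool([
  [0,-0.004,0,0,0,0,-1],
  [0,-0.004,0,0,0,0,-1],
  [0,-0.004,0,0,0,0,-1],
  [0,-0.002,0,0,0,0,-1],
  [0,0,0,0,0,0,-1],
  [0,0,0,0,0,0,-1],
])

```text
t: 17.2
tcp_pos: [0.4741, -0.0774, 0.0785]
tool_rot: [0.999, -0.039, 0.0, 0.0]
force: [0.4, 0.3, -2.8]
finger_gap: 0.34
gripper_force: 100.4
```

```bash
python3 r.py
```

```text
t 17.2 tip riser mm [-87.   49.7   7.5] F riser [ 0.31 -0.41 -2.79] T [-0.105  0.019  0.013] yawd 85.48
```

Call:
drive_tool([
  [0,0,-0.006,0,0,0,-1],
  [0,0,-0.008,0,0,0,-1],
  [0,0,-0.01,0,0,0,-1],
  [0,0,-0.018,0,0,0,-1],
  [0,0,-0.018,0,0,0,-1],
  [0,0.03,0,0,0,0,-1],
  [0,0.03,0,0,0,3.9,-1],
  [0,0.03,0,0,0,3.9,-1],
  [0,0.03,0,0,0,0,-1],
  [0,0,0,0,0,0,-1],
])

```text
t: 18.2
tcp_pos: [0.4591, -0.1999, 0.1396]
tool_rot: [0.994, -0.109, 0.002, 0.002]
force: [-0.2, -0.1, -3.2]
finger_gap: 0.339
gripper_force: 100.7
```

```bash
python3 r.py; python3 d.py .546 -.305 .078 -12.3
```

```text
t 18.2 tip riser mm [-211.9   33.    68.2] F riser [-0.16  0.21 -3.16] T [-0.076 -0.052  0.025] yawd 77.46
t 18.2 tcp [ 0.4591 -0.1999  0.1396] yaw -12.54 force [-0.22 -0.15 -3.16] gap 0.339 gf 100.74107050895691
shift tool (mm) [107.4  83.5  62.2] turn deg [ 0.17 -0.23 -0.24]
```

Call:
drive_tool([
  [0.027,0.021,0,0,0,0,-1],
  [0.027,0.021,0,0,0,0,-1],
  [0.027,0.021,0,0,0,0,-1],
  [0.026,0.02,0,0,0,0,-1],
  [0,0,0.015,0,0,0,-1],
  [0,0,0.02,0,0,0,-1],
  [0,0,0.012,0,0,0,-1],
  [0,0,0,0,0,0,-1],
  [0,0,0,0,0,0,-1],
])

```text
t: 19.1
tcp_pos: [0.5451, -0.2992, 0.0915]
tool_rot: [0.994, -0.107, -0.0, -0.0]
force: [0.8, 0.3, -3.1]
finger_gap: 0.339
gripper_force: 100.7
```

```bash
python3 d.py .546 -.305 .0739 -12.3
```

```text
t 19.1 tcp [ 0.5451 -0.2992  0.0915] yaw -12.3 force [ 0.79  0.28 -3.1 ] gap 0.339 gf 100.65118074417114
shift tool (mm) [ 2.2  5.5 17.6] turn deg [-0.02  0.02 -0.  ]
```

Call:
drive_tool([
  [0.002,0.005,0.004,0,0,0,-1],
  [0,0,0.005,0,0,0,-1],
  [0,0,0.004,0,0,0,-1],
  [0,0,0.002,0,0,0,-1],
  [0,0,0.0015,0,0,0,-1],
  [0,0,0.001,0,0,0,-1],
  [0,0,0,0,0,0,-1],
])

```text
t: 19.8
tcp_pos: [0.5461, -0.305, 0.074]
tool_rot: [0.994, -0.107, 0.0, 0.0]
force: [-0.2, -0.5, -2.2]
finger_gap: 0.34
gripper_force: 101.1
```

```bash
python3 d.py .546 -.305 .0739 -12.3
```

```text
t 19.8 tcp [ 0.5461 -0.305   0.074 ] yaw -12.32 force [-0.2  -0.5  -2.16] gap 0.34 gf 101.0936951637268
shift tool (mm) [-0.1  0.   0.1] turn deg [ 0.   -0.01 -0.02]
```

Call:
drive_tool([
  [0,0,0.0007,0,0,0,-1],
  [0,0,0,0,0,0,-1],
  [0,0,0,0,0,0,-0.2],
  [0,0,0,0,0,0,0.1],
  [0,0,0,0,0,0,0.5],
  [0,0,0,0,0,0,1],
  [0,0,0,0,0,0,1],
  [0,0,0,0,0,0,1],
  [0,0,0,0,0,0,1],
])

```text
t: 20.7
tcp_pos: [0.5461, -0.3051, 0.0731]
tool_rot: [0.994, -0.107, 0.0, -0.0]
force: [0.3, 0.1, 0.2]
finger_gap: 0.999
gripper_force: 0.0
```

Call:
drive_tool([
  [0,0,-0.01,0,0,0,1],
  [0,0,-0.02,0,0,0,1],
  [0,0,-0.03,0,0,0,1],
  [0,0,-0.03,0,0,0,1],
  [0,0,-0.03,0,0,0,1],
  [-0.035,0.035,0,0,0,0,1],
  [-0.035,0.035,0,0,0,0,1],
  [-0.035,0.035,0,0,0,0,1],
  [-0.035,0.035,0,0,0,0,1],
  [0,0,0,0,0,0,1],
])

```text
t: 21.7
tcp_pos: [0.375, -0.4154, 0.1941]
tool_rot: [0.994, -0.111, -0.0, 0.001]
force: [-0.1, -0.4, 0.3]
finger_gap: 0.997
gripper_force: 0.0
```

```bash
python3 - <<'E'
from h import *
a=[]
for n in("top","side"):
    s=cam(n); np.savez(f"{n}3.npz",**s); im=s["image"]
    a.append(im[120:420,190:490] if n=="top" else im[120:420,200:500])
    P=cloud(s); print(n,np.nanmax(P[225:250,425:445,2]) if n=="top" else "")
print(manip.sense()["t"])
cv2.imwrite("pics/v3.png",cv2.resize(np.hstack(a),None,fx=1.33,fy=1.33)[:,:,::-1])
E
```

```text
top 0.10415693024906836
side 
21.8
```

View pics/v3.png

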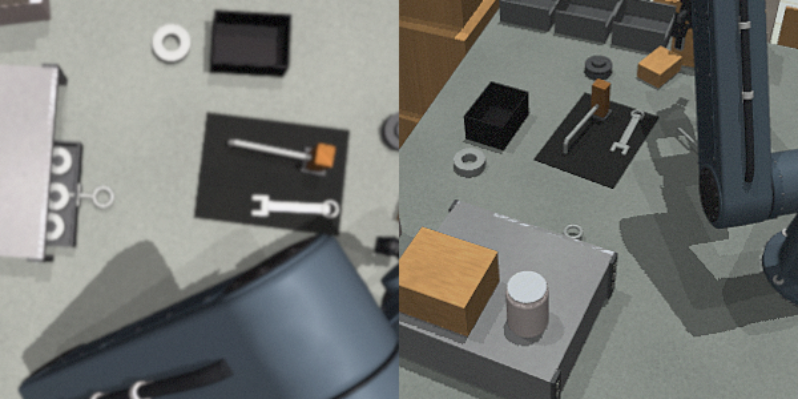

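The hook stands on its mat at crop (323,155). The tray is out with its ring at crop (103,197), and the bystanders are in place. One check on the ring's travel before handing in.

```bash
python3 - <<'E'
from h import *
a=np.radians(85.6); o=np.array([.543,.165]); M=np.array([[np.cos(a),np.sin(a)],[-np.sin(a),np.cos(a)]])
t=dict(np.load("top3.npz")); x=(M@(on_z(t,[(190+103/1.33,120+197/1.33)],.026)[0,:2]-o)*1e3); print("ring",x.round(1))
if x[0]<-77: print(manip.sign_off())
E
```

```text
ring [-84.7  52.9]
the job is handed in; nothing more can be done
None
```

The tray is drawn out to its stop: its ring measured about 85 mm in front of the riser edge. The hook stands released on its mat, and I handed the job in at about 22 s; no verdict came back.

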